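# Dry-fit a split block on its dowels

### The arm

A 7-joint arm with a two-finger parallel gripper is mounted at the origin on the work surface. World frame = base frame: x ahead of the robot, y to its left, z up, the work surface at z = 0. Lengths are in m, angles in rad, forces in N, time in s.
With the tool pointing down it reaches from about 0.425 to 0.925 m from the base axis. Payload 6.8 kg.
Tool frame: the origin (TCP) lies at the very end of the fingers, on their centre line; the grasp point (between the pads) lies 19 mm behind it; z points along the fingers, y is the line along which they close (so a half turn about z gives the same grasp; the last joint's range is limited). The gripper opens to 85 mm and grips with 20 to 120 N. Pads are 22 mm wide; open, the fingers measure 114 mm over their backs; the gripper's body (76 mm by 85 mm) begins 54 mm behind the grasp point. The pads swing forward as they close: fully open they stand 13 mm farther back than shut.
Start: joints at [1.221, 0.477, 0.022, 1.555, -0.011, 1.109, -0.083], TCP at [0.162, -0.655, 0.231] pointing down, gripper open.
Joint ranges: [-2.96, 2.96], [-0.34, 2.1], [-1.41, 1.46], [0.24, 2.44], [-1.37, 4.51], [0.17, 1.92], [-2.96, 2.96]. Speed limits (rad/s): [2.39, 2.39, 3.14, 3.14, 3.14, 3.14, 3.14].

### API

Orientations are given as a unit quaternion [w, x, y, z].
In Python, from station import get_obs, read_camera, hand_in gives the robot as it stands.
- The arm moves only by the tool arm_command, never from a script. Its argument "commands" is one flat list of numbers, 7 for each row, row after row: the shift along the tool's x, y, z in m, then the turn, a rotation vector about the tool's x, y, z in degrees, then the opening, from 0 (shut) to 1 (fully open). In form: [tx, ty, tz, rx, ry, rz, fingers, tx, ty, tz, rx, ry, rz, fingers, ...]. A call has 1 to 8 rows; each row is the pose to reach, as a shift and turn from the pose commanded when the call began, along the tool's axes at that moment; what a row does not reach only later rows make up. A row lasts 1/10 s, in which the tool goes at most 50 mm and 8.59 degrees, less where a joint would pass 70% of its speed; a pose out of reach is approached as far as the arm can. A call with a gripper value outside its range is refused whole. The fingers move at their own pace and stop on an object; "force" is the grip in N (left out, the last holds). Time passes only in rows, so rows that repeat a pose let the fingers close. It gives the time, the measured TCP pose, the force, the opening and the grip force at its end, in the units of the state.
- get_obs(): the state, without advancing time (a new reading comes with each control period).
- read_camera(name): name is "side" or "top"; returns a dict with "img" (400x640x3 uint8, red, green, blue), "camera_matrix" (3x3 intrinsics, pixels), "k1" (the pictures are not rectified: a ray, as slopes to the right and down, at radius r is drawn at 1 + k1 r^2 times it, then the intrinsics apply), "pose" (4x4, takes a point from camera to world coordinates). Camera axes: x right, y down, z forward; pixel columns grow to the right and rows downward; lengths in m; the calibration is good to about 2 mm. A picture is of the moment at which its call begins. There is no depth.
- hand_in(): hands the job in; it is judged then, once.
The state is a dict: "t": time; "q": joint angles; "joint_vel": joint speeds; "joint_torque": joint torques, N m; "eef_pos": TCP position; "tool_rot": TCP orientation; "contact_force": force on the tool from outside, world axes, zero at the start; "torque": the same for the moment, N m; "gripper_width": opening from 0.0 (shut) to 1.0 (fully open); "grasp_force": force on a finger pad.
Only numpy, scipy, OpenCV 4.12 (cv2) and the standard library are available. Lean on these libraries where they do the work, as an engineer would, in place of code of your own. Each camera call takes 0.05 s, during which the arm holds its last target. There are 200 camera calls.

### The job

Dry-fit the split oak block: slide the steel guard on the jig all the way to its end stop so that the dowels are clear, then set the loose upper half (the one with the grip rib) onto the two dowels, fully home and flush on the lower half. Keep hold of it and finish while still pressing it down on the lower half with a firm 10 N or more, ready for the clamp; do not let go. Leave the other things on the bench where they are.

Things in the scene. Friction and masses are not known exactly. Their poses are not given: they have to be found in the camera images.
- jig: Plywood jig board 185 x 230 x 18 mm, fixed to the bench. Origin on the bench under the centre of the lower block half, z up. That fixed oak half is 60 mm along jig x, 130 mm along jig y, its mating face 48 mm above the bench. Beyond it (jig x = +80 mm) an aluminium track runs along jig y, with the steel guard on it and an end stop 48 mm above the bench at its +y end.
- jig_seat (a point): Centre of the lower half's upper (mating) face, 48 mm above the bench; axes as the jig's. Two upright dowels stand on it, 25 mm high, the top 7 mm tapering by 3 mm all round: 14 mm thick at y = +45 mm, 10 mm thick at y = -45 mm, both at x = 0. A half-octagon groove 24 mm wide crosses the middle along x.
- guard_grip (a point): Centre of the guard's wooden grip, 112 mm above the bench: an upright square post 24 x 24 mm, top at 134 mm. Axes as the jig's. The guard's steel arm under it (50 mm along jig y, 82 to 88 mm above the bench) reaches 100 mm from the grip's axis towards jig -x, over the lower half. Grip and arm slide together along jig y.
- guard (a joint): Guard slide in m, grows towards jig +y: 0 to 0.145 (end stop, arm clear beyond the +y end of the block). Starts between 0 and 0.05, arm over the block. Friction 2.5 N; stays where it is left. At value q the grip stands at y = q - 40 mm, x = +80 mm in the jig's frame.
- cap: Loose upper oak half, 0.2 to 0.42 kg, standing left or right of the jig, right way up. Origin at the centre of its underside, z up. 60 mm along its x, 130 mm along its y, 30 mm thick, plus a rib on top. Two vertical through holes: 16 mm at y = +45 mm, 12 mm at y = -45 mm, so it fits one way round only, its y along jig +y. At the start it is turned no more than 0.75 rad from that.
- cap_grip (a point): Centre of the upright grip rib on top of the upper half, 52 mm above its underside. The rib is 24 mm along cap x, 64 mm along cap y and 44 mm high (30 to 74 mm above the underside). Axes as the cap's. Gripped across its 24 mm the half stays square in the fingers.
- cap_seat (a point): Centre of the upper half's underside (same place as cap). Axes as the cap's. Seated, it coincides with jig_seat.
- offcut: Bystander: plain oak offcut without rib or holes, 60 x 120 x 35 mm, on the other side of the jig from the upper half. Origin under its centre.
- chisel: Bystander: chisel lying flat, 260 mm long along its x, 24 mm high, at the far right side. Origin on the bench about half-way along.
- mallet: Bystander: wooden mallet lying, head 65 x 120 x 70 mm, handle 200 mm towards its -x. Far right. Origin under the head's rear face.
- glue: Bystander: white glue bottle, 60 mm in diameter, 170 mm tall, far left. Origin under its centre.
- tape: Bystander: roll of tape lying flat, 100 mm across, 25 mm high, far left. Origin under its centre.
- square: Bystander: try square lying flat, wooden stock 100 mm along x and steel blade 150 mm along y, 16 mm high, beyond the jig. Origin at the stock's end.
- wedgeblock: Bystander: small pale softwood block, 40 x 90 x 40 mm, at the left side. Origin under its centre.
Mind the look-alikes: they are no part of the job. Leave any orange or pink look-alike of the cap alone.

How it is judged:
On the way, in this order (a step that is already met when the one before it is completed fails the run):
1. the guard is slid to its end stop (value of joint guard above 0.14 m), for 0.2 s.
2. the upper half is home on the dowels and pressed down (horizontal distance between cap_seat and jig_seat below 0.004 m and z of cap_seat in the frame of jig_seat between -0.003 and 0.0025 m and angle between the y axis of cap_seat and the y axis of jig_seat, either way round below 0.06 rad and angle between cap_seat's own z axis and vertical below 0.035 rad and contact force between cap and jig above 8 N and contact force between the fingers and cap above 4 N), for 0.3 s.
At the end, for the whole second after the job is handed in: Guard within 5 mm of its end stop; upper half at rest on the dowels, within 4 mm of centre, 2.5 mm of touching, level within 2 deg, in line within 3.4 deg; the halves press on each other with over 8 N and the fingers still push on the upper half (over 4 N) (all of step 2 and value of joint guard above 0.14 m and linear speed of cap below 0.02 m/s); the arm keeps its last pose, push and grip.
It fails at once if a bystander on the bench is moved by more than 40 mm (distance of any of offcut, chisel, mallet, glue, tape, square, wedgeblock from where it was at the start of the episode above 0.04 m).
It also fails if it takes over 64 s, if anything falls off the work surface, if the arm or the gripper's body presses on something with over 40 N, if the wrist force passes 120 N, or if a joint passes its speed limit or range.

## Working session

There is one attempt and no reset: what is moved stays moved. The work goes in short steps, Python scripts to look and compute and a tool call to move; the robot and the scene stay as the last step left them, time stands still between calls to the robot, and variables do not carry over. Pictures are saved under pics/ and viewed, at most 10 in all, crops included, and the job is handed in when it is done.

Besides the shell and the picture viewer there is one more tool, called by a JSON object that holds its "api" and its "payload". arm_command: Moves the arm, as the interface text tells. Its arguments: {"type":"object","properties":{"commands":{"type":"array","items":{"type":"number"}},"force":{"type":"number"}},"required":["commands"]}

```bash
mkdir -p pics; ls
python3 - <<'E'
from station import get_obs, read_camera
import cv2,numpy as np,pickle
np.set_printoptions(precision=4,suppress=True)
d={}
for n in("side","top"):
    c=read_camera(n);d[n]=c;cv2.imwrite(f"pics/{n}0.png",c["img"][:,:,::-1]);print(n,c["camera_matrix"],c["k1"],c["pose"])
pickle.dump(d,open("cam0.pkl","wb"));o=get_obs();print(o)
E
```

```text
pics
side [[389.9024   0.     317.0722]
 [  0.     389.9024 200.4008]
 [  0.       0.       1.    ]] -0.08451582175184133 [[-0.9477 -0.2074  0.2424  0.2115]
 [-0.3189  0.5901 -0.7417  0.8504]
 [ 0.0108 -0.7802 -0.6254  0.7828]
 [ 0.      0.      0.      1.    ]]
top [[437.4555   0.     316.5223]
 [  0.     437.4555 201.7969]
 [  0.       0.       1.    ]] -0.0493242916467115 [[-0.0159 -0.9895  0.144   0.2695]
 [-0.9999  0.0162  0.0011  0.0521]
 [-0.0034 -0.1439 -0.9896  1.6033]
 [ 0.      0.      0.      1.    ]]
{'t': 0.1, 'q': array([ 1.2209,  0.4777,  0.0223,  1.5564, -0.0115,  1.1093, -0.0831]), 'joint_vel': array([ 0.0008, -0.0012,  0.0013, -0.0039, -0.0002, -0.001 , -0.0008]), 'joint_torque': array([  0.005 , -59.7766,   1.614 , -28.1958,   0.0129,   0.0051,
        -0.    ]), 'eef_pos': array([ 0.1615, -0.6548,  0.2304]), 'tool_rot': array([-0.0008,  0.9927,  0.1206, -0.0002]), 'contact_force': array([-0.322 , -0.2582, -0.0707]), 'torque': array([-0.0002,  0.073 , -0.0649]), 'grasp_force': 0.0, 'gripper_width': 0.9992949799362786}
```

View pics/side0.png

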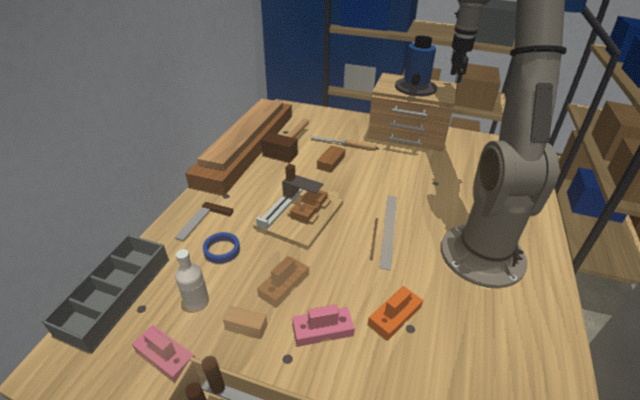

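View pics/top0.png

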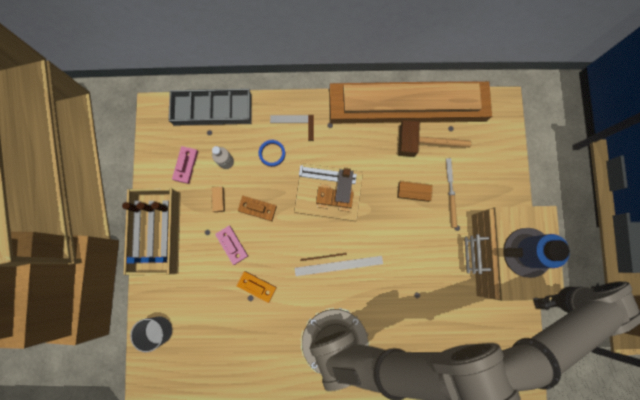

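Candidates for the upper half: plain oak ribbed block at top (257,208) / side (284,280) is the right one. The look-alikes are pink at top (232,245) and (185,165), orange at top (257,286), the plain offcut at (415,190) and the pale block at (218,198). One close crop to check and measure.

```bash
cat > h.py <<'E'
import cv2,numpy as np,pickle
np.set_printoptions(precision=4,suppress=True)
def ray(c,uv):
    K=c["camera_matrix"]; d=cv2.undistortPoints(np.array([[uv]],float),K,np.array([c["k1"],0,0,0]))[0,0]
    return c["pose"][:3,:3]@np.array([d[0],d[1],1.]),c["pose"][:3,3]
def proj(c,P):
    T=np.linalg.inv(c["pose"]);r=cv2.Rodrigues(T[:3,:3])[0]
    return cv2.projectPoints(np.array(P,float).reshape(-1,3),r,T[:3,3],c["camera_matrix"],np.array([c["k1"],0,0,0]))[0][:,0]
def atz(c,uv,z):
    d,o=ray(c,uv);return o+d*(z-o[2])/d[2]
def tri(cs,uvs):
    A=np.zeros((3,3));b=np.zeros(3)
    for c,uv in zip(cs,uvs):
        d,o=ray(c,uv);d/=np.linalg.norm(d);M=np.eye(3)-np.outer(d,d);A+=M;b+=M@o
    return np.linalg.solve(A,b)
def box(x,y,z0,z1,hx,hy): return [[x+a*hx,y+b*hy,z] for z in(z0,z1) for a,b in((-1,-1),(1,-1),(1,1),(-1,1))]
def place(P,x,y,th,z=0):
    P=np.array(P,float);c,s=np.cos(th),np.sin(th)
    return np.c_[x+c*P[:,0]-s*P[:,1],y+s*P[:,0]+c*P[:,1],z+P[:,2]]
def crop(c,x0,y0,w,h,f):
    g=cv2.resize(c["img"][y0:y0+h,x0:x0+w,::-1],None,fx=f,fy=f,interpolation=cv2.INTER_CUBIC)
    for u in range(-(-x0//10)*10,x0+w,10):
        cv2.line(g,((u-x0)*f,0),((u-x0)*f,8 if u%50 else 20),(255,255,0),1)
    for v in range(-(-y0//10)*10,y0+h,10):
        cv2.line(g,(0,(v-y0)*f),(8 if v%50 else 20,(v-y0)*f),(255,255,0),1)
    return g
E
python3 - <<'E'
from h import *
d=pickle.load(open("cam0.pkl","rb"))
o=np.zeros((600,800,3),np.uint8)
def put(g,x,y):
    h,w=g.shape[:2];h=min(h,600-y);w=min(w,800-x);o[y:y+h,x:x+w]=g[:h,:w]
put(crop(d["top"],235,160,132,64,6),0,0)
put(crop(d["side"],253,162,92,82,4)[:,:],0,385)
put(crop(d["side"],253,162,92,54,4),0,385)
put(crop(d["side"],253,255,60,50,4),400,385)
cv2.imwrite("pics/c1.png",o)
E
```

```text
(no output)
```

View pics/c1.png

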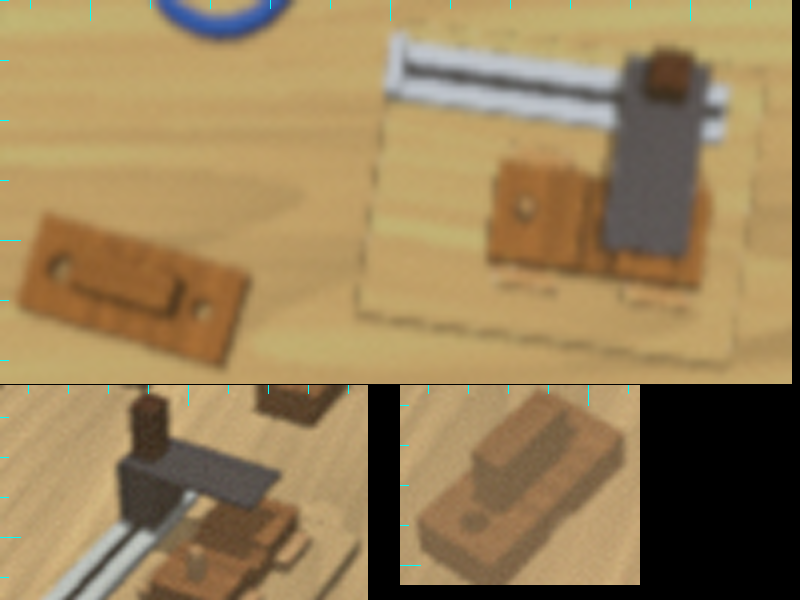

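The crop shows the plain oak cap with its large hole at top (245,204), its small hole at (268,211) and its rib between them. The guard grip is at top (347,172), the thick dowel at (322,195).

```bash
cat > fit.py <<'E'
from h import *
from scipy.optimize import least_squares
d=pickle.load(open("cam0.pkl","rb"))
T=lambda p:(235+p[0]/6,160+p[1]/6)
SJ=lambda p:(253+p[0]/4,162+(p[1]-385)/4)
SC=lambda p:(253+(p[0]-400)/4,255+(p[1]-385)/4)
h=.03
cap=[("top",T((45,213)),(.03,.065,h)),("top",T((18,303)),(-.03,.065,h)),("top",T((250,270)),(.03,-.065,h)),("top",T((225,360)),(-.03,-.065,h)),
("top",T((60,268)),(0,.045,h)),("top",T((201,308)),(0,-.045,h)),
("side",SC((417,517)),(.03,.065,h)),("side",SC((624,437)),(-.03,-.065,h)),("side",SC((540,388)),(.03,-.065,h)),("side",SC((475,522)),(0,.045,h))]
h=.048
jig=[("top",T((500,158)),(.03,.065,h)),("top",T((488,262)),(-.03,.065,h)),("top",T((700,285)),(-.03,-.065,h)),("top",T((524,204)),(0,.045,.073)),
("side",SJ((298,512)),(-.03,-.065,h)),("side",SJ((197,550)),(0,.045,.073))]
def f(p,pts): return np.concatenate([proj(d[n],place([P],p[0],p[1],p[2],p[3]))[0]-uv for n,uv,P in pts])
r={}
for nm,pts in(("cap",cap),("jig",jig)):
    s=least_squares(f,[.55,.2 if nm=="cap" else 0,-.1,0],args=(pts,),loss="soft_l1");r[nm]=s.x;print(nm,s.x);print(f(s.x,pts).reshape(-1,2).round(1).tolist())
j=r["jig"]
# guard: grip top centre in two views
g=tri([d["top"],d["side"]],[T((671,60)),SJ((149,398))]);print("grip top",g)
c,s=np.cos(j[2]),np.sin(j[2]);R=np.array([[c,s],[-s,c]]);gl=R@(g[:2]-j[:2]);print("in jig",gl)
q=gl[1]+.04
pickle.dump((r,q),open("fit.pkl","wb"))
E4=[(0,1),(1,2),(2,3),(3,0),(4,5),(5,6),(6,7),(7,4),(0,4),(1,5),(2,6),(3,7)]
def wire(g,c,x0,y0,F,P,col):
    u=(proj(c,P)-[x0-.5,y0-.5])*F
    for a,b in E4: cv2.line(g,tuple(u[a].astype(int)),tuple(u[b].astype(int)),col,1,cv2.LINE_AA)
o=np.zeros((600,800,3),np.uint8)
for n,(x0,y0,w,hh,F),ox,oy in(("top",(235,160,132,64,6),0,0),("side",(253,162,92,54,4),0,385),("side",(253,255,60,50,4),400,385)):
    C=d[n];G=crop(C,x0,y0,w,hh,F)
    for B,k in((box(0,0,0,.03,.03,.065),"cap"),(box(0,0,.03,.074,.012,.032),"cap"),(box(0,0,.0,.048,.03,.065),"jig"),(box(0,.045,.048,.073,.004,.004),"jig"),(box(.08,q-.04,.09,.134,.012,.012),"jig"),(box(.03,q-.04,.082,.088,.05,.025),"jig")):
        wire(G,C,x0,y0,F,place(B,*r[k][:3],0),(0,255,0) if k=="cap" else (255,0,255))
    a,b=G.shape[:2];a=min(a,600-oy);b=min(b,800-ox);o[oy:oy+a,ox:ox+b]=G[:a,:b]
cv2.imwrite("pics/c2.png",o)
E
python3 fit.py
```

```text
cap [ 0.4838  0.2711 -0.291  -0.0045]
[[-0.1, -1.2], [-0.5, -0.5], [-0.3, -1.2], [-0.8, -0.4], [0.2, -1.1], [0.3, -1.1], [0.7, 0.7], [0.5, -1.1], [3.1, 1.1], [1.0, -0.1]]
jig [ 0.515  -0.0127 -0.1381 -0.0056]
[[-0.4, -0.1], [-0.4, -1.2], [0.1, -0.7], [0.2, -0.2], [1.0, -0.5], [0.9, 0.9]]
grip top [ 0.5922 -0.052   0.134 ]
in jig [ 0.0818 -0.0283]
```

View pics/c2.png

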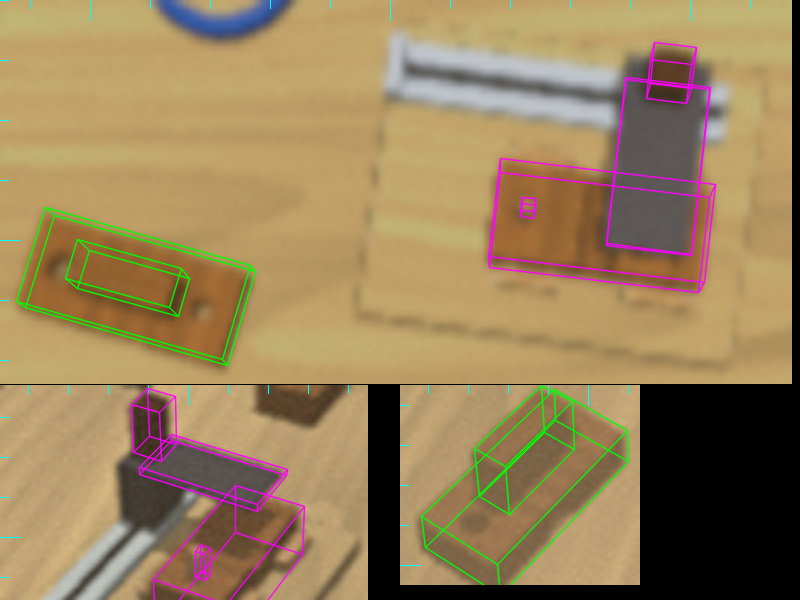

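The overlay fits within about 2 mm. Before the first move I check the cabinet and router near the path and work out the guard reach.

```bash
cat >> h.py <<'E'
from scipy.spatial.transform import Rotation as Rn
def toolR(o): w,x,y,z=o["tool_rot"];return Rn.from_quat([x,y,z,w])
def goal(o,p,yaw_y):
    "tool-down target with tool y along world angle yaw_y (nearest half turn): mm shift, deg turn in tool axes"
    R=toolR(o);best=None
    for k in(0,np.pi):
        a=yaw_y+k;y=np.array([np.cos(a),np.sin(a),0]);z=np.array([0,0,-1.]);x=np.cross(y,z)
        v=(R.inv()*Rn.from_matrix(np.c_[x,y,z])).as_rotvec(degrees=True)
        if best is None or np.linalg.norm(v)<np.linalg.norm(best):best=v
    return R.inv().apply(np.array(p)-o["eef_pos"])*1000,best
def jig2w(j,l): return place([l],*j[:3])[0]
E
python3 - <<'E'
from h import *
from station import get_obs
d=pickle.load(open("cam0.pkl","rb"));r,q=pickle.load(open("fit.pkl","rb"));o=get_obs()
for a,b in(((497,298),(452,93)),((497,208),(376,77)),((552,250),(423,40))): print(tri([d["top"],d["side"]],[a,b]))
p=jig2w(r["jig"],(.081,q-.04,.2));print(p,q)
for P in([.17,-.44,.26],[.40,-.35,.26],p): print(P,*goal(o,P,r["jig"][2]))
E
```

```text
[ 0.1641 -0.4925  0.2522]
[ 0.4373 -0.5071  0.264 ]
[ 0.3002 -0.6051  0.3854]
[ 0.5913 -0.0518  0.2   ] 0.01170374135804629
[0.17, -0.44, 0.26] [  59.7152 -206.5995  -29.2467] [ -0.0883  -0.0509 -68.2346]
[0.4, -0.35, 0.26] [ 304.5747 -238.908   -29.2223] [ -0.0883  -0.0509 -68.2346]
[ 0.5913 -0.0518  0.2   ] [ 561.75   -482.4785   31.1538] [ -0.0883  -0.0509 -68.2346]
```

{"api": "arm_command", "payload": {"commands": [-0.049,-0.012,-0.08,0,0,0,1,-0.049,-0.012,-0.08,0,0,0,1,0.004,-0.226,-0.08,0,0,0,1,0.004,-0.226,-0.08,0,0,0,1,0.004,-0.226,-0.08,0,0,0,1,0.004,-0.226,-0.08,0,0,0,1,0.004,-0.226,-0.08,0,0,0,1,0.004,-0.226,-0.08,0,0,0,1]}}

```text
t: 0.9
eef_pos: [0.1113, -0.4323, 0.3114]
tool_rot: [-0.0, 0.993, 0.121, 0.0]
contact_force: [0.7, -1.0, -0.2]
gripper_width: 1.003
grasp_force: 0.0
```

Run:
```python
from h import *
from station import get_obs
r,q=pickle.load(open("fit.pkl","rb"));o=get_obs();print(o["t"],o["eef_pos"],o["q"],o["contact_force"])
p=jig2w(r["jig"],(.081,q-.04,.2))
for P in([.40,-.35,.28],[.5,-.2,.24],p): print(P,*goal(o,P,r["jig"][2]))
```

```text
0.9 [ 0.1113 -0.4323  0.3114] [ 1.2032  0.0192 -0.0247  1.9663  0.0004  1.1566 -0.149 ] [ 0.6965 -0.9996 -0.2238]
[0.4, -0.35, 0.28] [299.9763 -10.2505  31.3957] [ -0.0198  -0.0178 -68.141 ]
[0.5, -0.2, 0.24] [ 433.1809 -131.707    71.4565] [ -0.0198  -0.0178 -68.141 ]
[ 0.5913 -0.0518  0.2   ] [ 557.5376 -253.466   111.5168] [ -0.0198  -0.0178 -68.141 ]
```

{"api": "arm_command", "payload": {"commands": [0.3,-0.01,0.031,0,0,-40,1,0.3,-0.01,0.031,0,0,-40,1,0.3,-0.01,0.031,0,0,-40,1,0.3,-0.01,0.031,0,0,-40,1,0.3,-0.01,0.031,0,0,-40,1,0.3,-0.01,0.031,0,0,-40,1,0.433,-0.132,0.071,0,0,-68.1,1,0.433,-0.132,0.071,0,0,-68.1,1]}}

```text
t: 1.7
eef_pos: [0.4554, -0.2727, 0.258]
tool_rot: [-0.0, 0.813, 0.583, 0.001]
contact_force: [1.0, 0.1, 0.0]
gripper_width: 0.999
grasp_force: 0.0
```

Run:
```python
from h import *
from station import get_obs
r,q=pickle.load(open("fit.pkl","rb"));o=get_obs();print(o["t"],o["eef_pos"],o["q"],o["contact_force"])
p=jig2w(r["jig"],(.081,q-.04,.2))
for P in([.5,-.2,.24],p): print(P,*goal(o,P,r["jig"][2]))
```

```text
1.7 [ 0.4554 -0.2727  0.258 ] [ 0.7641  0.242  -0.4012  1.8464  0.1055  1.0737 -0.0032] [1.0207 0.0605 0.0457]
[0.5, -0.2, 0.24] [83.1397 18.9543 18.0807] [  0.0325  -0.0525 -10.7809]
[ 0.5913 -0.0518  0.2   ] [252.7202  57.9738  58.2629] [  0.0325  -0.0525 -10.7809]
```

{"api": "arm_command", "payload": {"commands": [0.253,0.058,0.058,0,0,-10.8,1,0.253,0.058,0.058,0,0,-10.8,1,0.253,0.058,0.058,0,0,-10.8,1,0.253,0.058,0.058,0,0,-10.8,1,0.253,0.058,0.058,0,0,-10.8,1,0.253,0.058,0.058,0,0,-10.8,1,0.253,0.058,0.058,0,0,-10.8,1]}}

```text
t: 2.4
eef_pos: [0.5915, -0.0495, 0.1996]
tool_rot: [-0.001, 0.754, 0.657, 0.0]
contact_force: [-0.3, 0.1, 0.1]
gripper_width: 1.001
grasp_force: 0.0
```

Run:
```python
from h import *
from station import get_obs
r,q=pickle.load(open("fit.pkl","rb"));o=get_obs();print(o["t"],o["eef_pos"],o["q"],o["contact_force"])
print(*goal(o,jig2w(r["jig"],(.081,q-.04,.098)),r["jig"][2]))
```

```text
2.4 [ 0.5915 -0.0495  0.1996] [ 0.3733  0.4245 -0.5116  1.7604  0.236   1.0191 -0.363 ] [-0.3007  0.104   0.1041]
[ -2.591    0.3112 101.6064] [-0.0754 -0.1308  0.0135]
```

{"api": "arm_command", "payload": {"commands": [-0.002,0,0.05,0,0,0,1,-0.002,0,0.1,0,0,0,1,-0.002,0,0.1,0,0,0,0,-0.002,0,0.1,0,0,0,0,-0.002,0,0.1,0,0,0,0,-0.002,0,0.1,0,0,0,0,-0.002,0,0.1,0,0,0,0,-0.002,0,0.1,0,0,0,0], "force": 40}}

```text
t: 3.2
eef_pos: [0.5903, -0.0547, 0.1037]
tool_rot: [0.001, 0.756, 0.655, 0.0]
contact_force: [-5.7, -0.0, 9.8]
gripper_width: 0.275
grasp_force: 40.4
```

{"api": "arm_command", "payload": {"commands": [0.02,0,-0.004,0,0,0,0,0.04,0,-0.004,0,0,0,0,0.06,0,-0.004,0,0,0,0,0.08,0,-0.004,0,0,0,0,0.1,0,-0.004,0,0,0,0,0.115,0,-0.004,0,0,0,0,0.125,0,-0.004,0,0,0,0,0.13,0,-0.004,0,0,0,0]}}

```text
t: 4.0
eef_pos: [0.6102, 0.072, 0.104]
tool_rot: [0.002, 0.756, 0.654, 0.0]
contact_force: [10.7, -4.1, -21.2]
gripper_width: 0.277
grasp_force: 45.6
```

{"api": "arm_command", "payload": {"commands": [0.004,0,0.002,0,0,0,0,0.008,0.001,0.003,0,0,0,0,0.012,0.001,0.003,0,0,0,0,0.012,0.001,0.003,0,0,0,0]}}

```text
t: 4.4
eef_pos: [0.6109, 0.0759, 0.1038]
tool_rot: [0.004, 0.758, 0.652, -0.005]
contact_force: [-7.6, -19.8, 13.5]
gripper_width: 0.273
grasp_force: 49.9
```

Run:
```python
from h import *
from station import get_obs
r,q=pickle.load(open("fit.pkl","rb"));o=get_obs();j=r["jig"]
print(o["contact_force"],o["eef_pos"],place([[*(o["eef_pos"][:2]-j[:2]),0]],0,0,-j[2])+[0,.04,0])
```

```text
[ -7.6426 -19.7543  13.4783] [0.6109 0.0759 0.1038] [[0.0828 0.1409 0.    ]]
```

{"api": "arm_command", "payload": {"commands": [-0.01,0,0,0,0,0,0,-0.01,0,0,0,0,0,1,-0.01,0,0,0,0,0,1,-0.01,0,0,0,0,0,1,-0.01,0,-0.05,0,0,0,1,-0.01,0,-0.1,0,0,0,1,-0.06,0,-0.13,0,0,0,1,-0.1,0,-0.13,0,0,0,1]}}

```text
t: 5.2
eef_pos: [0.5994, -0.0101, 0.2368]
tool_rot: [0.002, 0.754, 0.657, 0.004]
contact_force: [1.2, -0.6, -1.6]
gripper_width: 1.0
grasp_force: 0.0
```

Run:
```python
from h import *
from station import get_obs
r,q=pickle.load(open("fit.pkl","rb"));o=get_obs();c=r["cap"];print(o["t"],o["eef_pos"],o["q"],o["contact_force"])
print(*goal(o,[c[0],c[1],.24],c[2]))
```

```text
5.2 [ 0.5994 -0.0101  0.2368] [ 0.3115  0.3917 -0.5162  1.7153  0.2147  1.0824 -0.408 ] [ 1.2329 -0.5897 -1.605 ]
[ 262.9416 -152.6791   -3.6675] [ 0.4497 -0.1991  8.8779]
```

{"api": "arm_command", "payload": {"commands": [0.263,-0.153,-0.004,0,0,8.9,1,0.263,-0.153,-0.004,0,0,8.9,1,0.263,-0.153,-0.004,0,0,8.9,1,0.263,-0.153,-0.004,0,0,8.9,1,0.263,-0.153,-0.004,0,0,8.9,1,0.263,-0.153,-0.004,0,0,8.9,1,0.263,-0.153,-0.004,0,0,8.9,1,0.263,-0.153,-0.004,0,0,8.9,1]}}

```text
t: 6.0
eef_pos: [0.4815, 0.2716, 0.2362]
tool_rot: [-0.0, 0.803, 0.597, 0.0]
contact_force: [0.4, -0.3, -0.5]
gripper_width: 0.999
grasp_force: 0.0
```

Run:
```python
from h import *
from station import get_obs,read_camera
r,q=pickle.load(open("fit.pkl","rb"));o=get_obs();c=r["cap"];print(o["t"],o["eef_pos"],o["q"])
print(*goal(o,[c[0],c[1],.047],c[2]))
d={n:read_camera(n) for n in("top","side")};pickle.dump(d,open("cam1.pkl","wb"))
O=np.zeros((600,800,3),np.uint8)
g=crop(d["top"],286,162,86,60,7);O[:300,:602]=g[:300]
g=crop(d["side"],248,170,100,80,6);O[300:600,:600]=g[30:330]
cv2.imwrite("pics/c3.png",O)
```

```text
6.0 [0.4815 0.2716 0.2362] [-0.1292  0.3334 -0.6118  1.8129  0.2163  1.0619 -1.1133]
[  0.0787   2.3617 189.1982] [-0.0067 -0.0502 -0.0705]
```

View pics/c3.png

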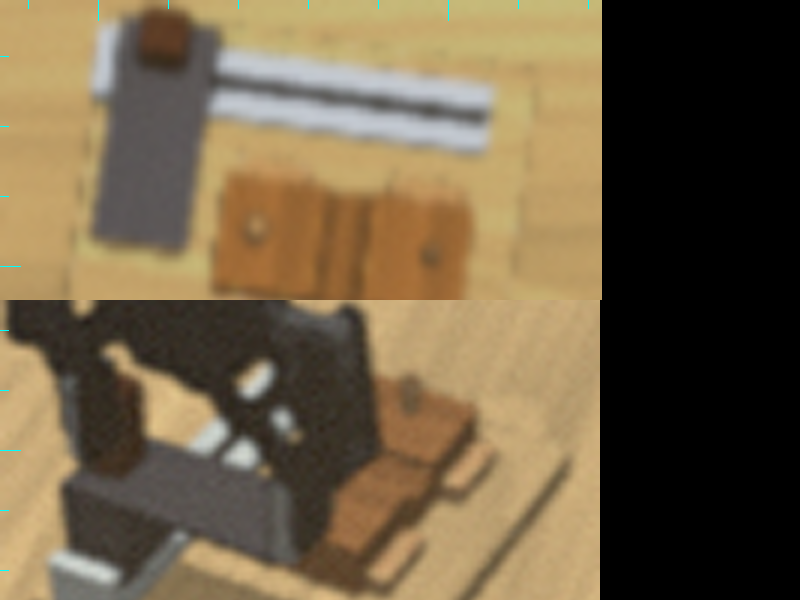

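The picture shows the guard at the end stop: its arm at top (308,187) is clear of the block, and both dowels are visible at (322.7,194.6) and (347.7,198.3). Next I grasp the cap.

{"api": "arm_command", "payload": {"commands": [0,0.002,0.05,0,0,0,1,0,0.002,0.1,0,0,0,1,0,0.002,0.15,0,0,0,1,0,0.002,0.18,0,0,0,1,0,0.002,0.194,0,0,0,1,0,0.002,0.194,0,0,0,1]}}

```text
t: 6.7
eef_pos: [0.4846, 0.2665, 0.0404]
tool_rot: [0.0, 0.805, 0.594, -0.002]
contact_force: [0.6, -0.5, -0.1]
gripper_width: 0.998
grasp_force: 0.0
```

{"api": "arm_command", "payload": {"commands": [0,0,0,0,0,0,0,0,0,0,0,0,0,0,0,0,0,0,0,0,0,0,0,0,0,0,0,0,0,0,0,0,0,0,0,0,0,0,0,0,0,0,0,0,0,0,0,0,0], "force": 60}}

```text
t: 7.4
eef_pos: [0.4853, 0.2689, 0.043]
tool_rot: [0.0, 0.804, 0.594, 0.001]
contact_force: [-0.9, -1.2, 7.2]
gripper_width: 0.271
grasp_force: 60.7
```

{"api": "arm_command", "payload": {"commands": [0,0,-0.03,0,0,0,0,0,0,-0.07,0,0,0,0,0,0,-0.11,0,0,0,0,0,0,-0.15,0,0,0,0,0,0,-0.17,0,0,0,0,0,0,-0.17,0,0,0,0]}}

```text
t: 8.0
eef_pos: [0.4861, 0.2695, 0.2152]
tool_rot: [0.001, 0.804, 0.594, 0.003]
contact_force: [-0.8, 1.0, -2.7]
gripper_width: 0.271
grasp_force: 59.7
```

Run:
```python
from h import *
from station import get_obs
from scipy.optimize import least_squares
r,q=pickle.load(open("fit.pkl","rb"));d=pickle.load(open("cam1.pkl","rb"));o=get_obs();c=r["cap"]
print(o["t"],o["eef_pos"],o["contact_force"],"mass?")
T=lambda p:(286-.43+p[0]/7,162-.43+p[1]/7)
S=lambda p:(248-.4+p[0]/6,170-.4+(p[1]-270)/6)
top=[("top",T((228,173)),(.03,.065,.048)),("top",T((212,290)),(-.03,.065,.048)),("top",T((257,228)),(0,.045,.073)),("top",T((432,254)),(0,-.045,.073)),("top",T((472,200)),(.03,-.065,.048))]
side=[("side",S((408,380)),(0,-.045,.073)),("side",S((476,410)),(-.03,-.065,.048))]
def f(p,pts): return np.concatenate([proj(d[n],place([P],*p[:3]))[0]-uv for n,uv,P in pts])
for pts in(top,top+side):
    s=least_squares(f,[.51,-.01,-.13],args=(pts,),loss="soft_l1");print("jig",s.x,f(s.x,pts).reshape(-1,2).round(1).tolist())
pickle.dump((s.x),open("jig2.pkl","wb"))
j=s.x
# TCP in cap frame at the grasp (cap pose from the first fit)
print("tcp in cap:",place([[.4853-c[0],.2689-c[1],0]],0,0,-c[2]))
print(*goal(o,[j[0],j[1],.21],j[2]))
```

```text
8.0 [0.4861 0.2695 0.2152] [-0.8119  1.0114 -2.7015] mass?
jig [ 0.513  -0.0116 -0.1352] [[-0.5, 0.2], [-0.2, -0.2], [-0.0, 0.0], [0.2, -0.7], [0.5, 0.6]]
jig [ 0.5145 -0.0104 -0.1189] [[-1.0, 0.1], [-0.4, -0.3], [-0.4, -0.2], [-0.1, -1.3], [0.0, -0.1], [1.1, -1.4], [1.2, -0.8]]
tcp in cap: [[ 0.0021 -0.0017  0.    ]]
[-259.2344  109.3248    4.6252] [  0.2829  -0.2107 -10.2504]
```

{"api": "arm_command", "payload": {"commands": [-0.26,0.111,0.005,0,0,-9.7,0,-0.26,0.111,0.005,0,0,-9.7,0,-0.26,0.111,0.005,0,0,-9.7,0,-0.26,0.111,0.005,0,0,-9.7,0,-0.26,0.111,0.005,0,0,-9.7,0,-0.26,0.111,0.005,0,0,-9.7,0,-0.26,0.111,0.005,0,0,-9.7,0,-0.26,0.111,0.005,0,0,-9.7,0]}}

```text
t: 8.8
eef_pos: [0.5135, -0.0136, 0.2054]
tool_rot: [-0.001, 0.752, 0.659, -0.001]
contact_force: [-0.7, 0.6, -1.2]
gripper_width: 0.273
grasp_force: 59.6
```

Run:
```python
from h import *
from station import get_obs
o=get_obs();j=(.5135,-.0112,-.135)
print(o["t"],o["eef_pos"],o["contact_force"],o["q"])
print(*goal(o,jig2w(j,(.0021,-.0017,.125)),j[2]))
```

```text
8.8 [ 0.5135 -0.0136  0.2054] [-0.6678  0.6371 -1.1651] [ 0.3654  0.291  -0.544   1.9334  0.1806  0.9675 -0.394 ]
[ 0.6924  2.0235 80.3573] [-0.1513  0.0076  0.2467]
```

{"api": "arm_command", "payload": {"commands": [0.001,0.002,0.03,0,0,0.2,0,0.001,0.002,0.06,0,0,0.2,0,0.001,0.002,0.08,0,0,0.2,0,0.001,0.002,0.08,0,0,0.2,0,0.001,0.002,0.08,0,0,0.2,0]}}

```text
t: 9.3
eef_pos: [0.5164, -0.0103, 0.1268]
tool_rot: [-0.001, 0.751, 0.66, -0.0]
contact_force: [0.1, -0.9, -2.0]
gripper_width: 0.27
grasp_force: 59.5
```

Run:
```python
from h import *
from station import get_obs,read_camera
o=get_obs();print(o["t"],o["eef_pos"],o["contact_force"])
d={n:read_camera(n) for n in("top","side")};pickle.dump(d,open("cam2.pkl","wb"))
O=np.zeros((600,800,3),np.uint8)
g=crop(d["top"],296,172,86,43,8);O[:300,:688]=g[:300]
g=crop(d["side"],268,160,90,60,6);O[300:600,:540]=g[30:330]
cv2.imwrite("pics/c4.png",O)
```

```text
9.3 [ 0.5164 -0.0103  0.1268] [ 0.0783 -0.9102 -2.0451]
```

View pics/c4.png

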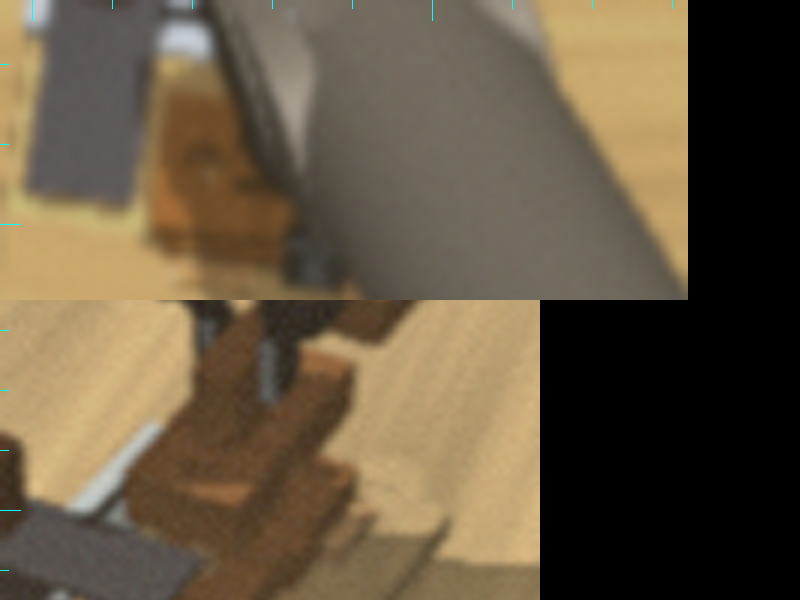

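The picture shows the cap hovering over the block. Its side-view top corners are at (326,175), (308,200) and (289,194), and its big hole is at top (322,192). I check these against the prediction.

Run:
```python
from h import *
from scipy.optimize import least_squares
d=pickle.load(open("cam2.pkl","rb"))
j=(.5135,-.0112,-.135);z=.1268-.043
T=lambda p:(296-.44+p[0]/8,172-.44+p[1]/8)
S=lambda p:(268-.4+p[0]/6,160-.4+(p[1]-270)/6)
pts=[("side",S((352,365)),(-.03,-.065,.03)),("side",S((242,510)),(-.03,.065,.03)),("side",S((130,475)),(.03,.065,.03)),("top",T((207,165)),(0,.045,.03)),("top",T((148,238)),(-.03,.065,.03))]
for n,uv,P in pts:
    a=proj(d[n],place([P],*j,z))[0]; print(n,np.array(uv),a-uv)
# same for the block's known corner
print(proj(d["side"],place([(-.03,-.065,.048)],*j))[0]-S((355,468)))
def f(p): return np.concatenate([proj(d[n],place([P],*p[:3],z))[0]-uv for n,uv,P in pts])
s=least_squares(f,j,loss="soft_l1");print(s.x)
```

```text
side [326.2667 175.4333] [ 3.1878 -0.6909]
side [307.9333 199.6   ] [ 1.662  -0.7876]
side [289.2667 193.7667] [ 1.335  -1.0088]
top [321.435 192.185] [ 0.8199 -0.0512]
top [314.06 201.31] [ 1.4062 -1.3193]
[ 2.0408 -0.4126]
[ 0.5177 -0.0058 -0.0832]
```

{"api": "arm_command", "payload": {"commands": [-0.003,0,0,0,0,0,0,-0.003,0,0,0,0,0,0,-0.003,0,0.006,0,0,0,0,-0.003,0,0.01,0,0,0,0,-0.003,0,0.013,0,0,0,0,-0.003,0,0.016,0,0,0,0]}}

```text
t: 10.0
eef_pos: [0.5161, -0.015, 0.1105]
tool_rot: [-0.0, 0.752, 0.659, -0.0]
contact_force: [0.7, -0.1, -2.6]
gripper_width: 0.273
grasp_force: 59.6
```

{"api": "arm_command", "payload": {"commands": [0,0,0.003,0,0,0,0,0,0,0.006,0,0,0,0,0,0,0.008,0,0,0,0,0,0,0.008,0,0,0,0]}}

```text
t: 10.4
eef_pos: [0.5158, -0.0149, 0.1025]
tool_rot: [-0.0, 0.752, 0.659, -0.0]
contact_force: [-1.0, 1.7, -3.6]
gripper_width: 0.269
grasp_force: 59.5
```

{"api": "arm_command", "payload": {"commands": [0,0,0.004,0,0,0,0,0,0,0.007,0,0,0,0,0,0,0.009,0,0,0,0,0,0,0.011,0,0,0,0,0,0,0.011,0,0,0,0]}}

```text
t: 10.9
eef_pos: [0.5158, -0.0149, 0.0915]
tool_rot: [-0.0, 0.752, 0.659, -0.0]
contact_force: [-3.0, 1.7, -2.5]
gripper_width: 0.272
grasp_force: 59.9
```

{"api": "arm_command", "payload": {"commands": [0,0,0.002,0,0,0,0,0,0,0.004,0,0,0,0,0,0,0.005,0,0,0,0,0,0,0.005,0,0,0,0], "force": 80}}

```text
t: 11.3
eef_pos: [0.5158, -0.015, 0.091]
tool_rot: [0.001, 0.752, 0.659, -0.001]
contact_force: [-22.2, -0.5, 50.3]
gripper_width: 0.27
grasp_force: 89.1
```

{"api": "arm_command", "payload": {"commands": [0,0.001,-0.0015,0,0,0,0,0,0.001,-0.002,0,0,0,0,0,0.001,-0.002,0,0,0,0,0,0.001,-0.002,0,0,0,0,0,0.001,-0.002,0,0,0,0]}}

```text
t: 11.8
eef_pos: [0.5159, -0.015, 0.0911]
tool_rot: [-0.0, 0.752, 0.659, -0.001]
contact_force: [-17.6, 0.9, 31.2]
gripper_width: 0.27
grasp_force: 86.6
```

Run:
```python
from h import *
from station import get_obs,read_camera
d={n:read_camera(n) for n in("top","side")}
O=np.zeros((600,800,3),np.uint8)
g=crop(d["top"],286,160,86,43,7);O[:300,:602]=g[:300]
g=crop(d["side"],248,160,110,60,6);O[300:600,:660]=g[30:330]
cv2.imwrite("pics/c5.png",O)
o=get_obs();print(o["t"],o["eef_pos"],o["contact_force"],o["torque"],o["grasp_force"],toolR(o).as_matrix()[:,2])
```

```text
11.9 [ 0.5159 -0.015   0.0911] [-16.6546   0.916   31.9024] [ 0.4632  3.712  -0.2916] 86.60995602607727 [-0.0023 -0.0019 -1.    ]
```

View pics/c5.png

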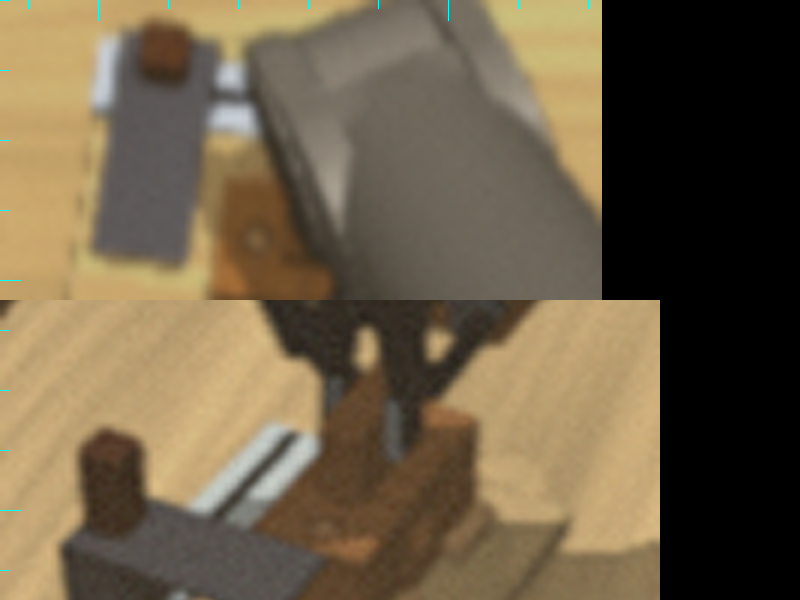

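The cap sits flush, with the dowel visible in its hole at top (322.5,193.5). The guard still stands at the stop at top (309,167). A numeric check of the guard value comes next.

Run:
```python
from h import *
d=pickle.load(open("cam1.pkl","rb"))
j=(.5135,-.0112,-.135)
for q in(.135,.14,.145):
    p=proj(d["top"],place([(.068,q-.04,.134),(.092,q-.04,.134),(-.02,q-.04+.025,.088),(-.02,q-.04-.025,.088)],*j)); print(q,((p-[286,162]+.5)*7).round(0).tolist())
```

```text
0.135 [[173.0, 60.0], [179.0, 12.0], [103.0, 245.0], [203.0, 256.0]]
0.14 [[162.0, 59.0], [168.0, 11.0], [94.0, 243.0], [193.0, 255.0]]
0.145 [[152.0, 57.0], [158.0, 10.0], [84.0, 242.0], [183.0, 254.0]]
```

Run:
```python
from h import *
from station import read_camera
c=read_camera("side");pickle.dump(c,open("cam3.pkl","wb"));d=pickle.load(open("cam1.pkl","rb"))
g=crop(c,248,178,60,52,10)
j=(.5135,-.0112,-.135)
u=[]
for q in(.135,.14,.145):
    p=proj(c,place([(.068,q-.04,.134),(.092,q-.04,.134),(.068,q-.028,.134),(.08,q-.015,.088),(-.02,q-.015,.088)],*j)+0); print(q,((p-[248,178]+.5)*10).round(0).tolist())
cv2.imwrite("pics/c6.png",np.hstack([g])[:520])
```

```text
0.135 [[255.0, 115.0], [181.0, 92.0], [232.0, 139.0], [182.0, 283.0], [495.0, 390.0]]
0.14 [[246.0, 125.0], [172.0, 101.0], [223.0, 149.0], [172.0, 293.0], [487.0, 401.0]]
0.145 [[236.0, 135.0], [162.0, 111.0], [213.0, 159.0], [163.0, 303.0], [478.0, 411.0]]
```

View pics/c6.png

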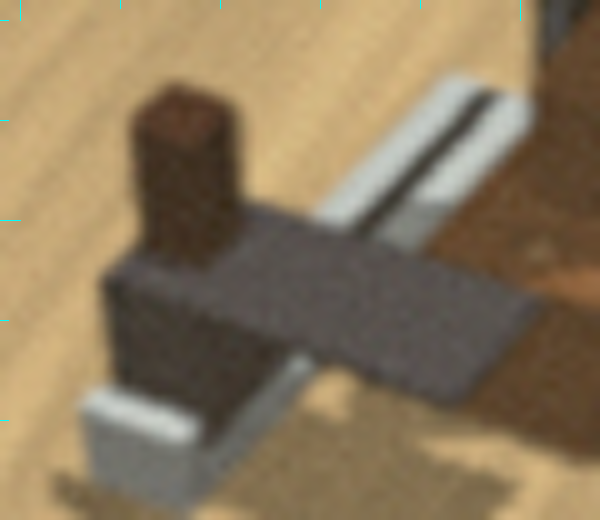

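Run:
```python
from h import *
a=pickle.load(open("cam0.pkl","rb"));b=pickle.load(open("cam1.pkl","rb"));s3=pickle.load(open("cam3.pkl","rb"))
j=(.5135,-.0112,-.135)
def P(c,l): return proj(c,place([l],*j))[0]
# warp the plane of the arm's top (z=.088) into jig metric coordinates: 1 px = .5 mm, then correlate along y
def plane(c,z,x0,x1,y0,y1,s=.0005):
    X,Y=np.meshgrid(np.arange(x0,x1,s),np.arange(y0,y1,s),indexing="ij")
    u=proj(c,place(np.c_[X.ravel(),Y.ravel(),np.full(X.size,z)],*j)).astype(np.float32).reshape(*X.shape,2)
    return cv2.remap(c["img"],u[...,0],u[...,1],cv2.INTER_CUBIC)
for nm,ca,cb,x0,x1 in(("top",a["top"],b["top"],-.03,.06),("top-tip",a["top"],b["top"],-.03,.03),("side",a["side"],s3,-.03,.06)):
    A=plane(ca,.088,x0,x1,-.07,.02);B=plane(cb,.088,x0-.005,x1+.005,.04,.17)
    R=cv2.matchTemplate(B,A,cv2.TM_CCOEFF_NORMED);_,m,_,l=cv2.minMaxLoc(R);print(nm,m,"dy",l[0]*.0005+.11,"dx",l[1]*.0005-.005)
# edge profiles of the arm along y, half-way, in each picture
for nm,c,y0 in(("0top",a["top"],-.08),("1top",b["top"],.05),("0side",a["side"],-.08),("3side",s3,.05)):
    for x0,x1 in((-.015,.01),(.01,.04)):
        g=plane(c,.088,x0,x1,y0,y0+.11).astype(float);pr=(g[...,0]-g[...,2]).mean(0)
        t=(pr.max()*.7+pr.min()*.3+0)/1;h=(np.percentile(pr,5)+np.percentile(pr,85))/2
        k=np.where(np.diff((pr<h).astype(int)))[0];print(nm,x0,(y0+k*.0005).round(4))
```

```text
top 0.7034897804260254 dy 0.128 dx 0.005
top-tip 0.5742926001548767 dy 0.132 dx 0.005
side 0.39626502990722656 dy 0.1265 dx 0.0035000000000000005
0top -0.015 [-0.0525 -0.0005]
0top 0.01 [-0.053  -0.0015]
1top -0.015 [0.0775 0.127 ]
1top 0.01 [0.077 0.126]
0side -0.015 [-0.05   0.006]
0side 0.01 [-0.0505]
3side -0.015 [0.079 0.133]
3side 0.01 [0.078  0.1315]
```

Run:
```python
from h import *
b=pickle.load(open("cam1.pkl","rb"))["top"];j=(.5135,-.0112,-.135)
def prof(z,x0,x1,y0,y1,s=.0005):
    X,Y=np.meshgrid(np.arange(x0,x1,s),np.arange(y0,y1,s),indexing="ij")
    u=proj(b,place(np.c_[X.ravel(),Y.ravel(),np.full(X.size,z)],*j)).astype(np.float32).reshape(*X.shape,2)
    return cv2.remap(b["img"],u[...,0],u[...,1],cv2.INTER_CUBIC).astype(float).mean(0)
for n,a in(("upper",(.048,.012,.024)),("lower",(.048,-.024,-.012))):
    p=prof(*a,-.085,.085);g=np.gradient(cv2.GaussianBlur(p,(1,9),0),axis=0).sum(1)
    k=[i for i in range(3,len(g)-3) if abs(g[i])==abs(g[i-3:i+4]).max() and abs(g[i])>4];print(n,[(round(-.085+i*.0005,4),round(g[i],1)) for i in k])
for y in(.045,-.045):
    p=prof(.073,-.003,.003,y-.014,y+.014).sum(1);print("dowel",y,p[::4].round())
```

```text
upper [(-0.0655, np.float64(-10.9)), (-0.013, np.float64(-6.9)), (0.004, np.float64(-4.0)), (0.012, np.float64(4.8)), (0.0665, np.float64(10.8)), (0.0795, np.float64(-12.4))]
lower [(-0.0655, np.float64(-8.2)), (-0.013, np.float64(-8.7)), (-0.005, np.float64(4.8)), (0.0055, np.float64(-4.6)), (0.0125, np.float64(6.8)), (0.0665, np.float64(13.0)), (0.0805, np.float64(-5.1))]
dowel 0.045 [306. 308. 310. 309. 315. 331. 353. 366. 347. 313. 297. 296. 302. 313.]
dowel -0.045 [326. 311. 308. 300. 293. 288. 285. 282. 281. 283. 299. 318. 331. 332.]
```

The guard measures about 0.141 to 0.142, which is only just over the limit. I'll release the seated cap, nudge the guard firmly into its stop, then grip and press again.

{"api": "arm_command", "payload": {"commands": [0,0,-0.002,0,0,0,1,0,0,-0.002,0,0,0,1,0,0,-0.002,0,0,0,1,0,0,-0.002,0,0,0,1,0,0,-0.04,0,0,0,1,0,0,-0.08,0,0,0,1,0,0,-0.08,0,0,0,1]}}

```text
t: 12.65
eef_pos: [0.5209, -0.0147, 0.1735]
tool_rot: [0.003, 0.752, 0.659, 0.003]
contact_force: [-0.5, -0.2, 0.7]
gripper_width: 1.002
grasp_force: 0.0
```

{"api": "arm_command", "payload": {"commands": [0.025,0.04,0,0,0,0,0,0.05,0.08,0,0,0,0,0,0.05,0.08,0,0,0,0,0,0.05,0.08,0,0,0,0,0,0.05,0.08,0.03,0,0,0,0,0.05,0.08,0.06,0,0,0,0,0.05,0.08,0.06,0,0,0,0,0.05,0.08,0.06,0,0,0,0]}}

```text
t: 13.45
eef_pos: [0.6022, 0.0233, 0.1089]
tool_rot: [-0.0, 0.752, 0.659, -0.001]
contact_force: [0.2, 0.5, 0.4]
gripper_width: -0.0
grasp_force: 0.0
```

Run:
```python
from h import *
from station import get_obs
o=get_obs();j=(.5153,-.0115,-.135)
print(o["t"],o["eef_pos"],o["contact_force"],o["gripper_width"],place([[*(o["eef_pos"][:2]-j[:2]),0]],0,0,-j[2]))
```

```text
13.45 [0.6022 0.0233 0.1089] [0.2387 0.4718 0.3767] -4.6311362223859215e-05 [[0.0814 0.0461 0.    ]]
```

{"api": "arm_command", "payload": {"commands": [0.015,0,0,0,0,0,0,0.025,0,0,0,0,0,0,0.029,0,0,0,0,0,0,0.032,0,0,0,0,0,0,0.035,0,0,0,0,0,0,0.035,0,0,0,0,0,0]}}

```text
t: 14.05
eef_pos: [0.608, 0.0583, 0.1091]
tool_rot: [0.0, 0.752, 0.659, 0.0]
contact_force: [0.0, -0.5, 0.8]
gripper_width: -0.001
grasp_force: 0.7
```

{"api": "arm_command", "payload": {"commands": [0.002,0,0,0,0,0,0,0.004,0,0,0,0,0,0,0.006,0,0,0,0,0,0,0.006,0,0,0,0,0,0]}}

```text
t: 14.45
eef_pos: [0.608, 0.0585, 0.109]
tool_rot: [0.002, 0.754, 0.657, -0.003]
contact_force: [-4.2, -13.5, 9.3]
gripper_width: -0.002
grasp_force: 6.9
```

{"api": "arm_command", "payload": {"commands": [-0.04,0,0,0,0,0,0,-0.04,0,-0.04,0,0,0,0,-0.04,0,-0.065,0,0,0,0,-0.09,-0.08,-0.065,0,0,0,1,-0.09,-0.087,-0.065,0,0,0,1,-0.09,-0.087,-0.065,0,0,0,1,-0.09,-0.087,-0.065,0,0,0,1,-0.09,-0.087,-0.065,0,0,0,1]}}

```text
t: 15.25
eef_pos: [0.5118, -0.0125, 0.1744]
tool_rot: [0.0, 0.752, 0.659, 0.001]
contact_force: [-0.2, 0.0, 0.9]
gripper_width: 0.848
grasp_force: 0.0
```

Run:
```python
from h import *
from station import get_obs
o=get_obs()
print(o["t"],o["eef_pos"],o["contact_force"],o["gripper_width"],*goal(o,(.5157,-.015,.093),-.1345))
```

```text
15.25 [ 0.5118 -0.0125  0.1744] [-0.2337  0.0069  0.9151] 0.8475845044708317 [-2.0815  4.063  81.3965] [ 0.0997 -0.0674  0.165 ]
```

{"api": "arm_command", "payload": {"commands": [-0.002,0.004,0,0,0,0,1,-0.002,0.004,0.03,0,0,0,1,-0.002,0.004,0.06,0,0,0,1,-0.002,0.004,0.08,0,0,0,1,-0.002,0.004,0.08,0,0,0,1,-0.002,0.004,0.08,0,0,0,1]}}

```text
t: 15.85
eef_pos: [0.5151, -0.0151, 0.094]
tool_rot: [-0.0, 0.752, 0.659, 0.0]
contact_force: [0.1, 0.3, 0.7]
gripper_width: 1.0
grasp_force: 0.0
```

{"api": "arm_command", "payload": {"commands": [0,0,0,0,0,0,0,0,0,0,0,0,0,0,0,0,0,0,0,0,0,0,0,0,0,0,0,0,0,0,0,0,0,0,0,0,0,0,0,0,0,0,0,0,0,0,0,0,0], "force": 80}}

```text
t: 16.55
eef_pos: [0.515, -0.0158, 0.0946]
tool_rot: [0.001, 0.752, 0.659, 0.001]
contact_force: [1.8, 0.4, 5.8]
gripper_width: 0.263
grasp_force: 79.4
```

Gripped. Now I press again.

{"api": "arm_command", "payload": {"commands": [0,0,0.001,0,0,0,0,0,0,0.002,0,0,0,0,0,0,0.003,0,0,0,0,0,0,0.003,0,0,0,0,0,0,0.003,0,0,0,0]}}

```text
t: 17.05
eef_pos: [0.5154, -0.0159, 0.0944]
tool_rot: [0.001, 0.752, 0.659, 0.0]
contact_force: [-7.7, -1.7, 36.6]
gripper_width: 0.27
grasp_force: 83.7
```

{"api": "arm_command", "payload": {"commands": [0,0,0,0,0,0,0,0,0,0,0,0,0,0,0,0,0,0,0,0,0,0,0,0,0,0,0,0,0,0,0,0,0,0,0]}}

```text
t: 17.55
eef_pos: [0.5154, -0.0159, 0.0944]
tool_rot: [0.002, 0.752, 0.659, 0.0]
contact_force: [-6.8, -1.7, 36.7]
gripper_width: 0.265
grasp_force: 83.7
```

Run:
```python
from h import *
from station import read_camera
d={n:read_camera(n) for n in("top","side")}
O=np.zeros((600,800,3),np.uint8)
g=crop(d["top"],286,160,86,43,7);O[:300,:602]=g[:300]
g=crop(d["side"],248,160,110,60,6);O[300:600,:660]=g[30:330]
cv2.imwrite("pics/c7.png",O)
```

```text
(no output)
```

View pics/c7.png

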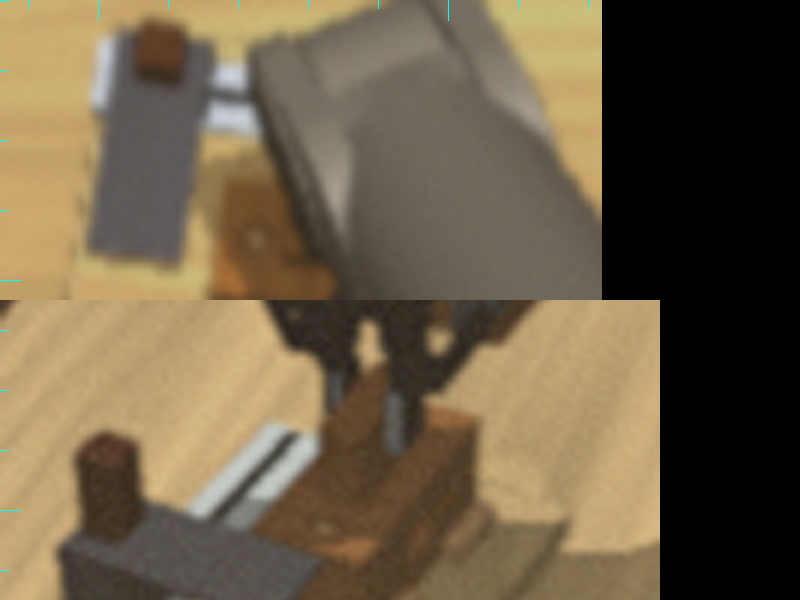

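The guard has moved about 3 mm further, its arm now at top (305,187), and is hard on its stop. The cap is flush in the same place, with the dowel in its hole at (322.5,193.5). The arm holds about 37 N downward, so I hand in.

```bash
python3 -c "
from station import hand_in
print(hand_in())"
```

```text
the job is handed in; nothing more can be done
None
```

The job is handed in: the guard is against its end stop, and the upper half is flush on both dowels, gripped and pressed down with about 37 N; I did let go of it once, already seated, to push the guard the last 3 mm, then gripped and pressed it again.

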